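# Stand two washed blank flanges on edge in the drying rack

### The job

Two washed blank flanges, plain round metal discs, lie back on the sloping stands to drain. Stand each of them upright on its edge in the tined drying rack, in the slot that fits its thickness: the thin wide disc in the narrow slot and the thick small disc in the wide slot, each resting on both rails. Leave the dropper bottle, the jar and the glue stick standing by the work where they are.

Things in the scene. Friction and masses are not known exactly. Their poses are not given: they have to be found in the camera images.
- thin_disc: wider, thinner blank flange: solid disc of bare metal, diameter 78, thickness 12, about 155 g. Origin: centre of one face; own z runs along its axis, through the disc. At first it leans on stand_thin: its plane is 35 degrees from vertical, its top leaning to the robot's left, z to the left and down; it lies on the bars by its lower part, the upper 33 mm stand free above them
- thin_disc_mid (a point): middle of the thin disc: on its axis, halfway through the thickness
- thick_disc: smaller, thicker blank flange: solid disc of bare metal, diameter 67, thickness 18, about 170 g. Origin and axes as for the thin disc. At first it leans on stand_thick in the same way (35 degrees, its top leaning to the robot's left, z to the left and down); its upper 21 mm stand free above the bars
- thick_disc_mid (a point): middle of the thick disc: on its axis, halfway through the thickness
- stand_thin: fixed stand under the thin disc: base 90 x 84 x 6 mm; origin: centre of its underside; x points to the robot's right (within 20 degrees). Two round bars, 8 mm thick, 44 mm apart, lean 35 degrees from vertical, tops toward -x, and end 52 mm up. The disc lies on their +x side, its rim on two pegs (8 mm thick, 26 mm long, 44 mm apart) square to the bars at their feet
- stand_thick: fixed stand under the thick disc, the same kind, size and axes as stand_thin; the two may have changed places
- rack: fixed drying rack: aluminium base 92 x 176 x 6 mm, long side along own y; origin: centre of the underside. Upright steel tines, 6 mm thick, end 53 mm up. Each slot lies between four tines (two each side, at x = +-26 mm), its plane square to y. Two rails, 6 mm thick, run along y at x = +-20 mm, axes 12 mm up; a disc's rim rests on both, dipping between them
- narrow_slot (a point): middle of a seated thin disc in the narrow slot: 49 mm above the rack's underside, at the rack's x = 0, y = +40 mm (its top is then 88 mm up). The slot is 16.5 mm clear between tines. The 48 mm gap between the two slots is no slot. Which face looks which way does not matter
- wide_slot (a point): middle of a seated thick disc in the wide slot: 43 mm above the rack's underside, at the rack's x = 0, y = -40 mm (its top is then 76 mm up). The slot is 22.5 mm clear between tines
- dropper_bottle: bystander: loose amber dropper bottle with black cap, 28 mm diameter, 92 mm tall; origin at the centre of its foot
- screw_jar: bystander: loose white plastic jar with a screw cap, 43 mm diameter, 51 mm tall; origin at the centre of its foot
- glue_stick2: bystander: loose glue stick standing on end, 22 mm diameter, 74 mm tall; origin at the centre of its foot
Mind the look-alikes: they are no part of the job. What is shaped like the thin_disc but turquoise is not meant.

How it is judged (in metres and radians):
At the end, for the whole second after the job is handed in: Thin disc in the narrow slot, thick disc in the wide slot, both on edge and at rest: each disc's middle within 6 mm of its slot's middle across the slot, 8 mm along it and 5 mm of its seated height, its axis within 0.2 rad of the rack's long side (x of thin_disc_mid in the frame of rack between -0.008 and 0.008 m and y of thin_disc_mid in the frame of rack between 0.034 and 0.046 m and z of thin_disc_mid in the frame of rack between 0.044 and 0.054 m and angle between the z axis of each of thin_disc, thick_disc and the y axis of rack, either way round below 0.2 rad and linear speed of each of thin_disc, thick_disc below 0.02 m/s and x of thick_disc_mid in the frame of rack between -0.008 and 0.008 m and y of thick_disc_mid in the frame of rack between -0.046 and -0.034 m and z of thick_disc_mid in the frame of rack between 0.038 and 0.048 m); the robot touches nothing.
It fails at once if the dropper bottle, the jar or the glue stick is moved by more than 3 cm (distance of any of dropper_bottle, screw_jar, glue_stick2 from where it was at the start of the episode above 0.03 m).
It also fails if it takes over 58 s, if anything falls off the work surface, if the arm or the gripper's body presses on something with over 40 N, if the wrist force passes 120 N, or if a joint passes its speed limit or range.

### The arm

A 6-joint arm with a two-finger parallel gripper is mounted at the origin on a cart in front of the work surface, level with it; the furniture and walls round the work are solid. World frame = base frame: x ahead of the robot, y to its left, z up, the work surface at z = 0. Lengths are in m, angles in degrees, forces in N, time in s.
With the tool pointing down it reaches from about 0.35 to 0.875 m from the base axis. Payload 4.2 kg.
Tool frame: the origin (TCP) lies between the finger pads; the fingertips stand 11 mm ahead of it and the grasp point (between the pads) lies 8 mm behind it; z points along the fingers, y is the direction in which the jaws open and shut (so a half turn about z gives the same grasp; the last joint's range is limited). The gripper opens to 87 mm and grips with 3 to 60 N. Pads are 19 mm wide; open, the fingers measure 117 mm over their backs; the gripper's body (75 mm by 190 mm) begins 51 mm behind the grasp point.
Start: joints at [81.509, 22.042, 0.453, 0, -68.411, -14.817], TCP at [0.247, 0.574, 0.234] pointing down, gripper open.
Joint ranges: [-179.83, 179.83], [-69.29, 118.12], [-61.27, 80.66], [-181.25, 117.63], [-171.15, -9.14], [-177.46, 177.46]. Speed limits (degrees/s): [159.86, 159.86, 180, 180, 180, 180].

### API

Orientations are given as a 3x3 rotation matrix whose columns are the frame's x, y, z axes.
In Python, from station import sense, capture, get_calibration, finish_job, search_frame, cut_out gives the robot as it stands.
- The arm moves only by the tool arm_command, never from a script. Its argument "rows" is a list of rows, each an object with "fingers": the opening in per cent of the stroke, from 0 (shut) to 100 (fully open); "travel": the shift along the tool's x, y, z in cm, a list of three; "roll": the turn about the tool's z in degrees. A call has 1 to 10 rows; each row is the pose to reach, as a shift and turn from the pose commanded when the call began, along the tool's axes at that moment; what a row does not reach only later rows make up. A row lasts 1/10 s, in which the tool goes at most 50 mm and 8.59 degrees, less where a joint would pass 70% of its speed; a pose out of reach is approached as far as the arm can. A call with a gripper value outside its range is refused whole. The fingers move at their own pace and stop on an object; the grip force is fixed at half the most. Time passes only in rows, so rows that repeat a pose let the fingers close. It gives the time, the measured TCP pose, the force and the opening at its end, in the units of the state.
- sense(): the state, without advancing time (a new reading comes with each control period).
- capture(name): name is "side" or "top"; returns (picture, depth): 420x560x3 uint8, red, green, blue; 420x560 float32, m along the optical axis (not along the pixel's ray), 0 where there is no reading.
- get_calibration(name): a dict with "fov_y" (degrees; the focal length in pixels is half the picture's height over the tangent of half this angle, whatever the lens; pixels are square), "cx", "cy" (the principal point, pixels), "origin" and "attitude" of the camera in the world. Camera axes: x right, y down, z forward; pixel columns grow to the right and rows downward; lengths in m; the calibration is good to about 2 mm. A picture is of the moment at which its call begins. get_calibration takes no time and is no camera call.
- finish_job(): hands the job in, once; it reports no verdict.
Trained networks look in the newest picture that a camera, given by its name, has taken for a name from the list of things; names that differ only in an ending like _2 or _b are one class to them, and where a whole thing is asked for, a point or a joint stands for the part that bears it (a point fixed in the world has none). Each returns a list of dicts, best first, with "p" (0 to 1); they miss things now and then, are a little off and sometimes report something else, mostly with a low value. They report only what shows in the picture. A call takes as long as a camera call. They do not tell look-alikes from the thing itself.
- search_frame(camera, label): "position" ([x, y, z] in m, in world coordinates, good to about 4 mm: the middle of the surface that is visible of it).
- cut_out(camera, label): "mask" (420x560 bool, what is visible of it).
The state is a dict: "time_s": time; "joints": joint angles; "joint_velocities": joint speeds; "effort": joint torques, N m; "tcp_pos": TCP position; "ee_rot": TCP orientation; "wrist_force": force on the tool from outside, world axes, zero at the start; "moment": the same for the moment, N m; "gripper_width": opening from 0.0 (shut) to 1.0 (fully open).
Only numpy, scipy, OpenCV 4.12 (cv2) and the standard library are available. Lean on these libraries where they do the work, as an engineer would, in place of code of your own. Each camera call takes 0.05 s, during which the arm holds its last target. There are 200 camera calls.

## Working session

There is one attempt and no reset: what is moved stays moved. The work goes in short steps, Python scripts to look and compute and a tool call to move; the robot and the scene stay as the last step left them, time stands still between calls to the robot, and variables do not carry over. Pictures are saved under pics/ and viewed, about 8 in all and at most 12, crops included, and the job is handed in when it is done.

Besides the shell and the picture viewer there is one more tool, called after "Request:" as a command line: name --argument value ..., lists and objects as JSON in quotes. arm_command: Moves the arm, as the interface text tells. Its arguments: {"type":"object","properties":{"rows":{"type":"array","items":{"type":"object","properties":{"fingers":{"type":"number"},"travel":{"type":"array","items":{"type":"number"}},"roll":{"type":"number"}}}}},"required":["rows"]}

```bash
mkdir -p pics; cat > h.py <<'E'
import numpy as np, cv2
from station import *
def K(n):
    c=get_calibration(n); f=210/np.tan(np.radians(c['fov_y'])/2); return c,f
def cloud(n,d):
    c,f=K(n); v,u=np.mgrid[0:420,0:560]
    P=np.stack([(u-c['cx'])/f*d,(v-c['cy'])/f*d,d],-1)
    W=P@np.array(c['attitude']).T+np.array(c['origin']); W[d==0]=np.nan; return W
def proj(n,p):
    c,f=K(n); q=np.array(c['attitude']).T@(np.array(p)-np.array(c['origin']))
    return np.round([c['cx']+f*q[0]/q[2],c['cy']+f*q[1]/q[2]]).astype(int)
def snap(n,name):
    im,d=capture(n); np.savez('%s.npz'%name,im=im,d=d)
    cv2.imwrite('pics/%s.png'%name,im[:,:,::-1]); return im,d
E
python3 - <<'E'
from h import *
print(get_calibration('top'),get_calibration('side'))
for n in('top','side'):
    im,d=snap(n,n+'0')
    for l in['thin_disc','thick_disc','stand_thin','stand_thick','rack','dropper_bottle','screw_jar','glue_stick2']:
        for r in search_frame(n,l): print(n,l,np.round(r['p'],2),np.round(r['position'],3),proj(n,r['position']))
print(sense())
E
```

```text
{'fov_y': 46.973511959817515, 'cx': 282.270607846319, 'cy': 208.58594223184585, 'origin': array([ 0.37825625, -0.19032555,  1.09850731]), 'attitude': array([[-0.01082277, -0.98380222,  0.17893029],
       [-0.99975478,  0.0141034 ,  0.01707278],
       [-0.01931977, -0.17870164, -0.98371361]])} {'fov_y': 48.968872351985496, 'cx': 283.2166828146671, 'cy': 206.2659030458126, 'origin': array([0.49229248, 0.81300359, 0.73624681]), 'attitude': array([[-0.99637231, -0.06077352,  0.05957182],
       [-0.08306173,  0.5421542 , -0.8361636 ],
       [ 0.01851949, -0.8380784 , -0.54523539]])}
top thin_disc 0.59 [ 0.442 -0.385  0.015] [379 266]
top thin_disc 0.58 [ 0.555 -0.412  0.064] [393 212]
top thick_disc 0.79 [0.524 0.05  0.061] [180 229]
top stand_thin 0.73 [ 0.556 -0.4    0.008] [383 216]
top stand_thick 0.94 [0.512 0.031 0.002] [194 238]
top stand_thick 0.56 [ 0.562 -0.409  0.065] [391 209]
top rack 0.6 [ 0.458 -0.189  0.008] [291 260]
top dropper_bottle 0.71 [0.691 0.022 0.037] [197 158]
top dropper_bottle 0.67 [ 0.454 -0.188  0.007] [290 262]
top screw_jar 0.81 [ 0.646 -0.281  0.046] 
[... 839 characters left out ...]
8573e-04,
       -6.84107716e+01, -1.48152183e+01]), 'joint_velocities': array([-0.00474348,  0.05362242, -0.01538765, -0.02902999,  0.02040074,
       -0.00057444]), 'effort': array([ 1.07220721e-04, -3.90455711e+01,  1.87626904e+01,  4.22433659e+00,
        1.55237631e-02, -1.79244523e-05]), 'tcp_pos': array([0.24728624, 0.57397017, 0.23357323]), 'ee_rot': array([[ 9.18389732e-01, -3.95677015e-01,  1.57076454e-05],
       [-3.95677016e-01, -9.18389731e-01,  3.18594000e-05],
       [ 1.81970798e-06, -3.54745001e-05, -9.99999999e-01]]), 'wrist_force': array([ 0.31126051, -0.21969935, -0.28099452]), 'moment': array([-0.00733648, -0.03559822, -0.00816922]), 'gripper_width': 0.9975832969746936}
```

```bash
python3 - <<'E'
import cv2,numpy as np
a=cv2.imread('pics/top0.png')
cv2.imwrite('pics/top0z.png',cv2.resize(a[130:320,140:440],None,fx=2.66,fy=2.66,interpolation=cv2.INTER_CUBIC))
E
```

```text
(no output)
```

View pics/top0z.png

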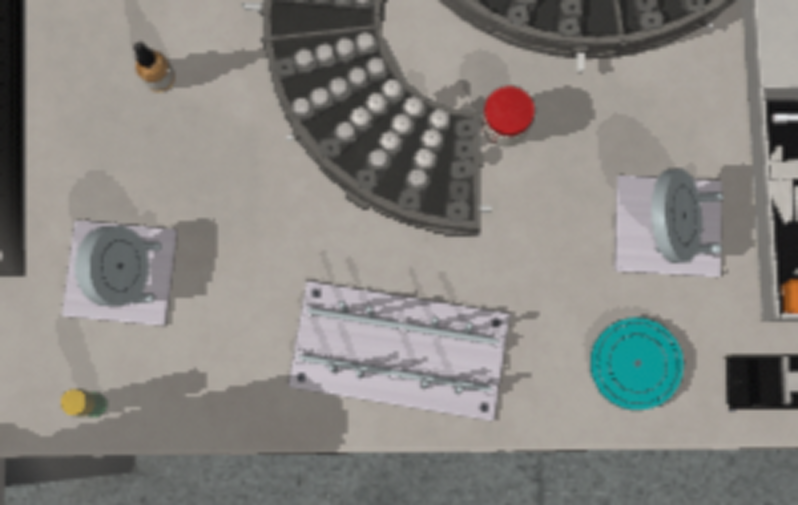

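View pics/side0.png

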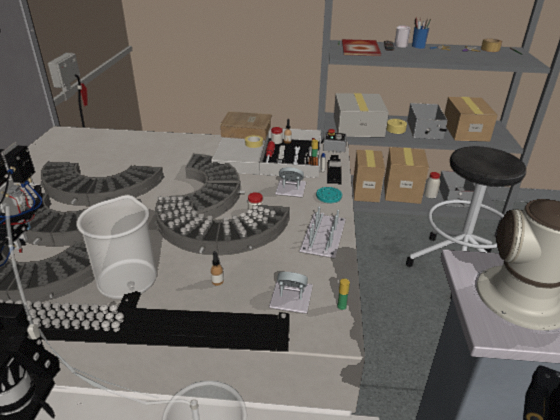

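```bash
python3 - <<'E'
from h import *
T=np.load('top0.npz');S=np.load('side0.npz')
capture('top');capture('side')
for n,D in(('top',T),('side',S)):
    W=cloud(n,D['d'])
    for nm,c in(('rack',(.457,-.185,.11)),('stL',(.512,.035,.07)),('stR',(.556,-.40,.07))):
        m=(np.hypot(W[...,0]-c[0],W[...,1]-c[1])<c[2])&(W[...,2]>.0035)&(W[...,2]<.0085)
        m&=D['im'].min(-1)>110
        P=W[m][:,:2]
        r=cv2.minAreaRect((P*1000).astype(np.float32)); print(n,nm,m.sum(),np.round(r[0],1),np.round(r[1],1),round(r[2],1),np.median(W[m][:,2]))
    for nm,c in(('L',(.52,.05)),('R',(.56,-.405))):
        m=(np.hypot(W[...,0]-c[0],W[...,1]-c[1])<.06)&(W[...,2]>.02)
        P=W[m]; print(n,nm,'zmax',np.round(P[:,2].max(),4),'ext',np.round(P.min(0),3),np.round(P.max(0),3))
        # RANSAC plane
        rng=np.random.default_rng(0);best=0
        for _ in range(500):
            a=P[rng.choice(len(P),3,0)];nn=np.cross(a[1]-a[0],a[2]-a[0]);l=np.linalg.norm(nn)
            if l<1e-9:continue
            nn/=l;i=abs((P-a[0])@nn)<.002
            if i.sum()>best:best=i.sum();I=i
        Q=P[I];cc=Q.mean(0);u,s,v=np.linalg.svd(Q-cc);nn=v[2]*np.sign(v[2][2])
        q=(Q-cc)@v[:2].T; (x,y),rad=cv2.minEnclosingCircle((q*1000).astype(np.float32))
        ctr=cc+(v[:2].T@np.array([x,y]))/1000
        print('   plane n',np.round(nn,3),'tilt',round(np.degrees(np.arcsin(nn[2])),1),'N',best,'centre',np.round(ctr,4),'rad',round(rad,1))
E
```

```text
top rack 2036 [ 469.6 -185.1] [216.1 185.2] 89.4 0.005699902688039771
top stL 479 [511.5  33.7] [131.7 132.5] 82.7 0.005387042628758332
top stR 681 [ 557.5 -400.7] [129.9 129.8] 88.9 0.0056429933029775725
top L zmax 0.0803 ext [0.493 0.013 0.021] [0.558 0.075 0.08 ]
   plane n [-0.088 -0.813  0.575] tilt 35.1 N 473 centre [0.5235 0.041  0.0507] rad 37.0
top R zmax 0.0865 ext [ 0.521 -0.459  0.023] [ 0.599 -0.391  0.087]
   plane n [-0.063 -0.811  0.582] tilt 35.6 N 421 centre [ 0.5628 -0.4242  0.0525] rad 43.2
side rack 823 [ 464.2 -193.3] [196.2 166.4] 65.9 0.0062374306664197965
side stL 712 [525.2  32.3] [135.6  97.3] 80.7 0.006199337582946107
side stR 295 [ 551.5 -400.1] [128.5 108.2] 81.0 0.006117703581540068
side L zmax 0.0806 ext [0.49 0.02 0.02] [0.556 0.078 0.081]
   plane n [-0.103 -0.825  0.555] tilt 33.7 N 168 centre [0.5233 0.0584 0.0447] rad 34.0
side R zmax 0.0874 ext [ 0.521 -0.432  0.02 ] [ 0.595 -0.386  0.087]
   plane n [-0.068 -0.819  0.57 ] tilt 34.7 N 185 centre [ 0.5581 -0.4111  0.0507] rad 40.0
```

```bash
python3 - <<'E'
from h import *
D=np.load('top0.npz'); im=D['im'].astype(int)
c,f=K('top');A=np.array(c['attitude']);o=np.array(c['origin'])
def ray(u,v,z):
    r=A@np.array([(u-c['cx'])/f,(v-c['cy'])/f,1]); return o+r*(z-o[2])/r[2]
for nm,(x0,x1,y0,y1) in dict(rack=(245,335,232,292),stL=(160,208,208,255),stR=(368,415,190,236)).items():
    s=im[y0:y1,x0:x1]; m=((s[...,2]-s[...,1]>4)).astype(np.uint8)
    m=cv2.morphologyEx(m,cv2.MORPH_CLOSE,np.ones((9,9)));m=cv2.morphologyEx(m,cv2.MORPH_OPEN,np.ones((5,5)))
    k,l,st,_=cv2.connectedComponentsWithStats(m);j=1+st[1:,4].argmax()
    v,u=np.nonzero(l==j); P=np.array([ray(a+x0,b+y0,.006)[:2] for a,b in zip(u,v)])*1000
    r=cv2.minAreaRect(P.astype(np.float32));print(nm,len(u),r, st[j])
    if nm=='rack':R=r
ang=R[2] ; (w,h)=R[1]
a=np.radians(ang if w>h else ang+90); e=np.array([np.cos(a),np.sin(a)]); e*=np.sign(e[1]) # +y-ish
print('rack long axis',e)
ce=np.array(R[0])/1000; g=np.array([e[1],-e[0]])
# rectify at z=.053 ; 6px/mm horizontally along -e(right), vertical along g (up)
def rect(n,z,sc=4):
    I=np.load(n+'0.npz')['im'][:,:,::-1]
    s=[];d=[]
    for a,b in((-100,-50),(100,-50),(100,50),(-100,50)):
        p=ce+e*a/1000+g*b/1000
        cc,ff=K(n);q=np.array(cc['attitude']).T@(np.array([*p,z])-cc['origin']);s.append([cc['cx']+ff*q[0]/q[2],cc['cy']+ff*q[1]/q[2]]);d.append([(100-a)*sc,(50-b)*sc])
    return cv2.warpPerspective(I,cv2.getPerspectiveTransform(np.float32(s),np.float32(d)),(200*sc,100*sc),flags=cv2.INTER_CUBIC)
a=rect('top',.053,4)[:300];b=rect('top',.012,4)[:300]
for k in(a,b):
    for y in(40,-40): cv2.line(k,(int((100-y)*4),0),(int((100-y)*4),20),(0,0,255),1)
cv2.imwrite('pics/rack.png',np.vstack([a,b]))
np.savez('rack.npz',ce=ce,e=e,g=g)
E
```

```text
rack 3078 ((455.5277404785156, -190.94976806640625), (182.57444763183594, 90.17315673828125), 80.28605651855469) [   5    5   85   50 3078]
stL 637 ((524.6834716796875, 51.334964752197266), (97.8553695678711, 93.5140609741211), 74.97493743896484) [  0   8  48  39 637]
stR 1090 ((556.515869140625, -418.0709533691406), (104.59481811523438, 87.96357727050781), 89.15144348144531) [   0    7   47   39 1090]
rack long axis [0.16872926 0.98566244]
```

View pics/rack.png

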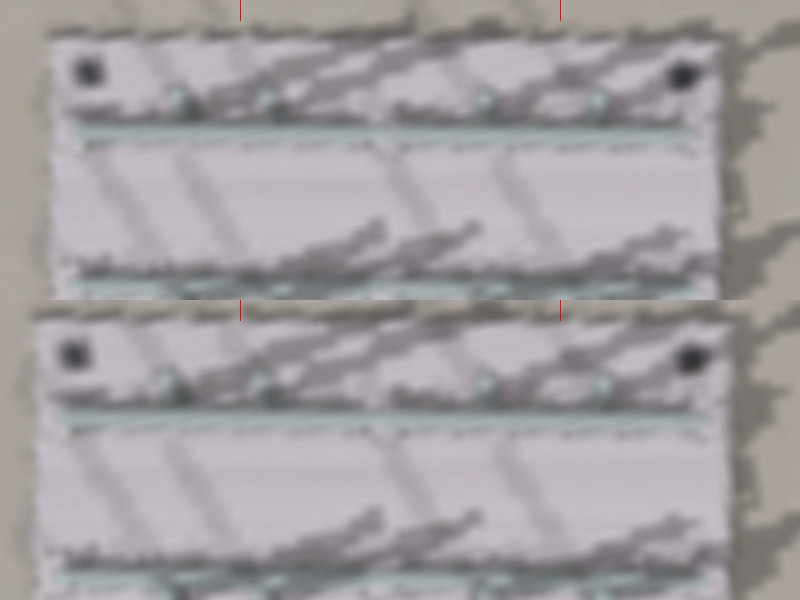

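```bash
python3 - <<'E'
from h import *
D=np.load('top0.npz');W=cloud('top',D['d'])
def mx(x0,x1,y0,y1):
    m=(W[...,0]>x0)&(W[...,0]<x1)&(W[...,1]>y0)&(W[...,1]<y1); return round(float(np.nanmax(np.where(m,W[...,2],-1))),3)
for y in np.arange(-.60,-.44,.02): print(round(y,2),mx(.51,.61,y,y+.02))
print([ (round(y,1),mx(.2,.65,y,y+.1)) for y in np.arange(-.5,.4,.1)])
# roll wanted
R=sense()['ee_rot']; print(np.degrees(np.arctan2(R[1,0],R[0,0])))
E
```

```text
-0.6 0.027
-0.58 0.028
-0.56 0.025
-0.54 0.021
-0.52 0.015
-0.5 0.049
-0.48 0.011
-0.46 0.04
[(np.float64(-0.5), 0.087), (np.float64(-0.4), 0.086), (np.float64(-0.3), 0.059), (np.float64(-0.2), 0.06), (np.float64(-0.1), 0.041), (np.float64(-0.0), 0.08), (np.float64(0.1), 0.045), (np.float64(0.2), 0.036), (np.float64(0.3), 0.003)]
-23.305869255481948
```

Request:
arm_command --rows '[{"fingers": 100,"travel": [3.2,3.7,0.3],"roll": -6},{"fingers": 100,"travel": [6.5,7.5,0.7],"roll": -12},{"fingers": 100,"travel": [9.7,11.2,1],"roll": -18.7},{"fingers": 100,"travel": [13,15,1.4],"roll": -18.7},{"fingers": 100,"travel": [16.2,18.7,1.7],"roll": -18.7},{"fingers": 100,"travel": [19.5,22.5,2.1],"roll": -18.7},{"fingers": 100,"travel": [22.7,26.2,2.4],"roll": -18.7},{"fingers": 100,"travel": [26,30,2.8],"roll": -18.7},{"fingers": 100,"travel": [29.2,33.7,3.1],"roll": -18.7},{"fingers": 100,"travel": [32.5,37.5,3.5],"roll": -18.7}]'

```text
time_s: 2.0
tcp_pos: [0.3976, 0.0997, 0.1991]
ee_rot: [[0.997, -0.079, 0.002], [-0.079, -0.997, 0.001], [0.002, -0.001, -1.0]]
wrist_force: [1.5, 0.4, 0.2]
gripper_width: 1.007
```

Request:
arm_command --rows '[{"fingers": 100,"travel": [1.9,4.6,0.4],"roll": 0},{"fingers": 100,"travel": [3.8,9.2,0.8],"roll": 0},{"fingers": 100,"travel": [5.7,13.8,1.2],"roll": 0},{"fingers": 100,"travel": [7.6,18.4,1.5],"roll": 0},{"fingers": 100,"travel": [9.5,23,1.9],"roll": 0},{"fingers": 100,"travel": [11.4,27.6,2.3],"roll": 0},{"fingers": 100,"travel": [13.3,32.2,2.7],"roll": 0},{"fingers": 100,"travel": [15.2,36.8,3.1],"roll": 0},{"fingers": 100,"travel": [17.1,41.5,3.5],"roll": 0},{"fingers": 100,"travel": [19,46,3.9],"roll": 0}]'

```text
time_s: 3.0
tcp_pos: [0.55, -0.3746, 0.1594]
ee_rot: [[0.997, -0.081, 0.0], [-0.081, -0.997, -0.0], [0.0, 0.0, -1.0]]
wrist_force: [1.2, 1.1, 0.5]
gripper_width: 1.002
```

Request:
arm_command --rows '[{"fingers": 100,"travel": [1.1,3.1,0],"roll": 0},{"fingers": 100,"travel": [1.1,3.1,0],"roll": 0},{"fingers": 100,"travel": [1.1,3.1,0],"roll": 0}]'

```text
time_s: 3.3
tcp_pos: [0.5577, -0.4046, 0.1587]
ee_rot: [[0.997, -0.082, -0.001], [-0.082, -0.997, 0.001], [-0.001, -0.001, -1.0]]
wrist_force: [-1.2, 1.8, -0.4]
gripper_width: 1.0
```

Request:
arm_command --rows '[{"fingers": 100,"travel": [0,0,2.5],"roll": 0},{"fingers": 100,"travel": [0,0,5],"roll": 0},{"fingers": 100,"travel": [0,0,5],"roll": 0}]'

```text
time_s: 3.6
tcp_pos: [0.5558, -0.4013, 0.1062]
ee_rot: [[0.997, -0.079, -0.007], [-0.079, -0.997, 0.004], [-0.007, -0.004, -1.0]]
wrist_force: [0.4, 0.1, 0.4]
gripper_width: 1.001
```

```bash
cat > pic.py <<'E'
from h import *
import sys
nm=sys.argv[1]; out=[]
for n in('top','side'):
    im,d=snap(n,nm+n); x,y,z=sense()['tcp_pos']
    p=proj(n,[x,y,z-.02]); h=35
    u=int(np.clip(p[0],h,560-h));v=int(np.clip(p[1],h,420-h))
    out.append(cv2.resize(im[v-h:v+h,u-h:u+h,::-1],(400,400),interpolation=cv2.INTER_CUBIC)); print(n,u-h,v-h)
cv2.imwrite('pics/%s.png'%nm,np.hstack(out)); s=sense();print(s['tcp_pos'],s['wrist_force'],s['time_s'])
E
python3 pic.py p1
```

```text
top 356 174
side 256 130
[ 0.55832072 -0.40319603  0.11030419] [-0.07056364 -1.19172677  0.27035772] 3.7
```

View pics/p1.png

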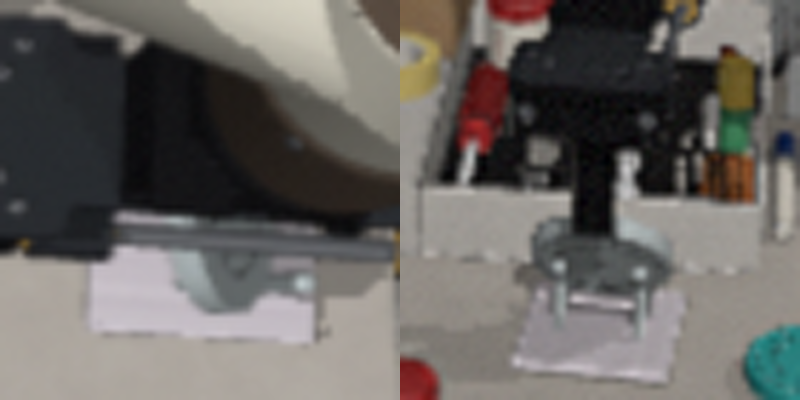

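Request:
arm_command --rows '[{"fingers": 100,"travel": [0,0.2,1],"roll": 0},{"fingers": 100,"travel": [0,0.2,2],"roll": 0},{"fingers": 100,"travel": [0,0.2,3],"roll": 0},{"fingers": 100,"travel": [0,0.2,4],"roll": 0},{"fingers": 100,"travel": [0,0.2,4],"roll": 0},{"fingers": 100,"travel": [0,0.2,4],"roll": 0}]'

```text
time_s: 4.3
tcp_pos: [0.5578, -0.4062, 0.0691]
ee_rot: [[0.997, -0.08, -0.001], [-0.08, -0.997, 0.0], [-0.001, -0.0, -1.0]]
wrist_force: [-0.2, -0.8, 0.3]
gripper_width: 1.001
```

Request:
arm_command --rows '[{"fingers": 100,"travel": [0,1,0],"roll": 0},{"fingers": 90,"travel": [0,2,0],"roll": 0},{"fingers": 80,"travel": [0,3,0],"roll": 0},{"fingers": 70,"travel": [0,3.5,0],"roll": 0},{"fingers": 60,"travel": [0,3.5,0],"roll": 0},{"fingers": 50,"travel": [0,3.5,0],"roll": 0},{"fingers": 40,"travel": [0,3.5,0],"roll": 0},{"fingers": 30,"travel": [0,3.5,0],"roll": 0},{"fingers": 20,"travel": [0,3.5,0],"roll": 0},{"fingers": 10,"travel": [0,3.5,0],"roll": 0}]'

```text
time_s: 5.3
tcp_pos: [0.5552, -0.4408, 0.0696]
ee_rot: [[0.997, -0.08, -0.0], [-0.08, -0.997, 0.0], [-0.0, -0.0, -1.0]]
wrist_force: [-0.5, 0.6, 0.4]
gripper_width: 0.265
```

Request:
arm_command --rows '[{"fingers": 0,"travel": [0,0,0],"roll": 0},{"fingers": 0,"travel": [0,0,0],"roll": 0},{"fingers": 0,"travel": [0,0,0],"roll": 0},{"fingers": 0,"travel": [0,0,0],"roll": 0}]'

```text
time_s: 5.7
tcp_pos: [0.5553, -0.4375, 0.0695]
ee_rot: [[0.997, -0.08, -0.001], [-0.08, -0.997, 0.005], [-0.002, -0.005, -1.0]]
wrist_force: [0.6, 9.6, 4.8]
gripper_width: 0.138
```

```bash
python3 pic.py p2
```

```text
top 368 178
side 257 137
[ 0.55525538 -0.43755999  0.06956695] [ 0.19163805 10.05266423  4.252373  ] 5.8
```

View pics/p2.png

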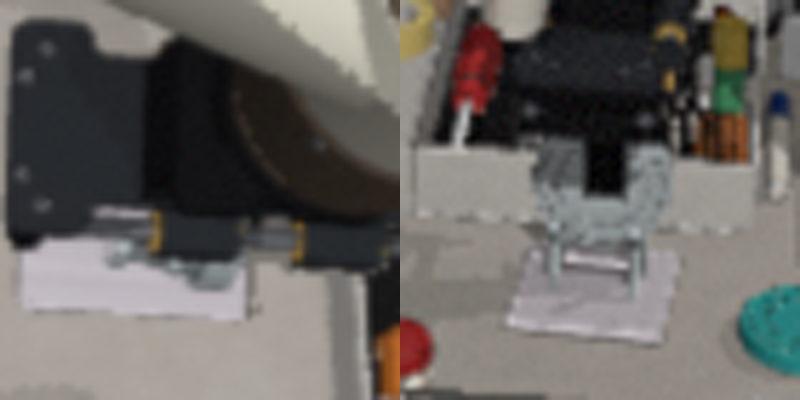

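Request:
arm_command --rows '[{"fingers": 0,"travel": [0,-0.2,-0.5],"roll": 0},{"fingers": 0,"travel": [0,-0.2,-1.5],"roll": 0},{"fingers": 0,"travel": [0,-0.2,-3],"roll": 0},{"fingers": 0,"travel": [0,-0.2,-5],"roll": 0},{"fingers": 0,"travel": [0,-0.2,-7],"roll": 0},{"fingers": 0,"travel": [0,-0.2,-9],"roll": 0},{"fingers": 0,"travel": [0,-0.2,-10],"roll": 0},{"fingers": 0,"travel": [0,-0.2,-10],"roll": 0}]'

```text
time_s: 6.6
tcp_pos: [0.5561, -0.4399, 0.1725]
ee_rot: [[0.997, -0.081, 0.004], [-0.081, -0.997, -0.003], [0.004, 0.002, -1.0]]
wrist_force: [0.1, 0.8, -1.2]
gripper_width: 0.132
```

Request:
arm_command --rows '[{"fingers": 0,"travel": [-1.6,-4,0],"roll": 1},{"fingers": 0,"travel": [-3.2,-8,0],"roll": 2},{"fingers": 0,"travel": [-4.8,-12,0],"roll": 3},{"fingers": 0,"travel": [-6.4,-16,0],"roll": 4},{"fingers": 0,"travel": [-8,-20,0],"roll": 5.4},{"fingers": 0,"travel": [-9.6,-24,1],"roll": 5.4},{"fingers": 0,"travel": [-11.4,-28.4,2],"roll": 5.4},{"fingers": 0,"travel": [-11.4,-28.4,3],"roll": 5.4},{"fingers": 0,"travel": [-11.4,-28.4,3],"roll": 5.4},{"fingers": 0,"travel": [-11.4,-28.4,3],"roll": 5.4}]'

```text
time_s: 7.6
tcp_pos: [0.4648, -0.1472, 0.1395]
ee_rot: [[0.985, -0.174, -0.0], [-0.174, -0.985, -0.0], [-0.0, 0.0, -1.0]]
wrist_force: [0.8, -0.0, -1.3]
gripper_width: 0.133
```

```bash
python3 pic.py p3; python3 - <<'E'
from h import *
s=sense();t=s['tcp_pos'];print(s['ee_rot'].round(3))
ex=np.array([.985,-.1746,0]);ey=np.array([-.1746,-.985,0])
for n in('top','side'):
    D=np.load('p3%s.npz'%n);W=cloud(n,D['d']);r=W-t
    X=r@ex;Y=r@ey;Z=r[...,2]
    m=(abs(X)<.06)&(abs(Y)<.03)&(Z>-.08)&(Z<.03)
    P=np.stack([X[m],Y[m],Z[m]],1)*1000
    for z in range(-70,30,6):
        q=P[(P[:,2]>=z)&(P[:,2]<z+6)]
        if len(q)>3: print(n,z,len(q),'X',np.percentile(q[:,0],[2,98]).round(1),'Y',np.percentile(q[:,1],[5,50,95]).round(1))
E
```

```text
top 235 218
side 287 170
[ 0.46513868 -0.14769833  0.13978682] [ 0.35248881  0.80948419 -1.71150743] 7.7
[[ 0.985 -0.175  0.001]
 [-0.175 -0.985 -0.   ]
 [ 0.001  0.    -1.   ]]
top 2 10 X [-33.7 -31.2] Y [-2.7  2.5  6.4]
side -46 23 X [-17.6  18.2] Y [-6.8 -4.9 -1.5]
side -40 37 X [-22.9  26.7] Y [-7.5 -4.9 -1.7]
side -34 56 X [-28.7  31.4] Y [-7.9 -4.4 -1.9]
side -28 48 X [-31.5  33.9] Y [-7.4 -5.3 -2.2]
side -22 66 X [-33.6  34.5] Y [-7.7 -4.9 -2.7]
side -16 46 X [-35.5  37.6] Y [-7.8 -4.8 -2.5]
side -10 67 X [-36.7  36.4] Y [-15.1  -6.2  -2.8]
side -4 60 X [-36.2  35.3] Y [-15.5  -5.3  -2.1]
side 2 67 X [-36.1  36.3] Y [-14.6  -6.2  -2.6]
side 8 36 X [-33.1  29.7] Y [-14.9 -13.3  -0.2]
side 14 7 X [-30.4   3.6] Y [-16.1 -13.8  -2.1]
```

View pics/p3.png

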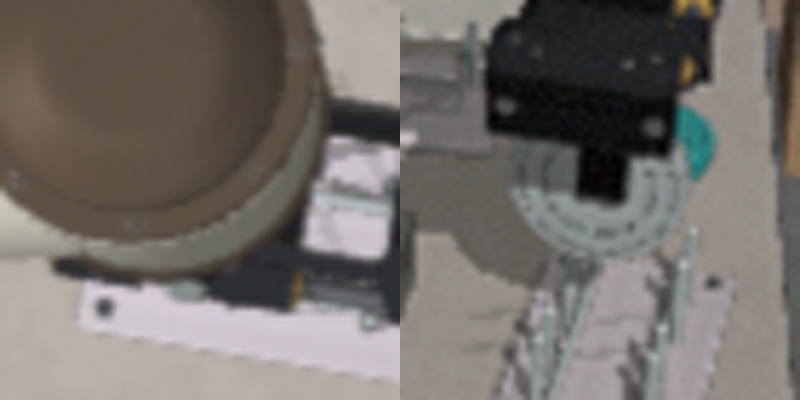

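Request:
arm_command --rows '[{"fingers": 0,"travel": [0,0,2],"roll": 0},{"fingers": 0,"travel": [0,0,3.5],"roll": 0},{"fingers": 0,"travel": [0,0,4],"roll": 0},{"fingers": 0,"travel": [0,0,4.3],"roll": 0},{"fingers": 0,"travel": [0,0,4.6],"roll": 0},{"fingers": 0,"travel": [0,0,4.9],"roll": 0},{"fingers": 0,"travel": [0,0,5],"roll": 0},{"fingers": 0,"travel": [0,0,5],"roll": 0}]'

```text
time_s: 8.5
tcp_pos: [0.4646, -0.1468, 0.0897]
ee_rot: [[0.985, -0.174, 0.0], [-0.174, -0.985, -0.0], [0.0, -0.0, -1.0]]
wrist_force: [-0.1, -0.4, -1.9]
gripper_width: 0.136
```

```bash
python3 pic.py p4;python3 -c "
from h import *
print(sense()['moment'])"
```

```text
top 236 220
side 286 187
[ 0.46471729 -0.14669632  0.08986422] [ 0.28068732  0.48198823 -1.94483595] 8.6
[ 0.0029182   0.0318093  -0.00613298]
```

View pics/p4.png

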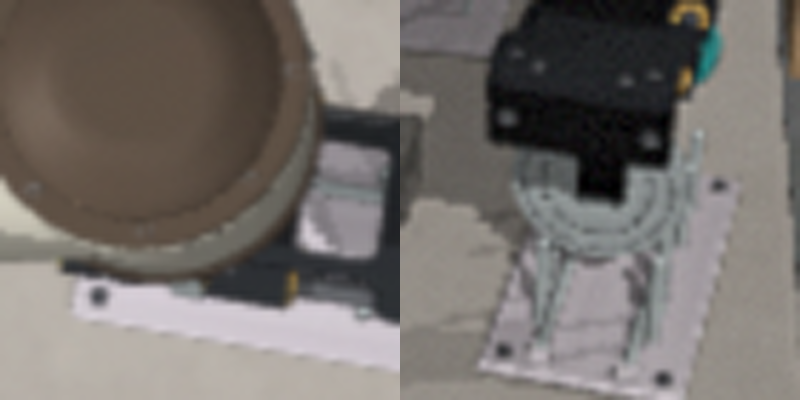

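Request:
arm_command --rows '[{"fingers": 0,"travel": [0,0.1,0.3],"roll": 0},{"fingers": 0,"travel": [0,0.1,0.6],"roll": 0},{"fingers": 0,"travel": [0,0.1,0.9],"roll": 0},{"fingers": 0,"travel": [0,0.1,1.2],"roll": 0},{"fingers": 0,"travel": [0,0.1,1.2],"roll": 0}]'

```text
time_s: 9.1
tcp_pos: [0.4639, -0.1477, 0.077]
ee_rot: [[0.985, -0.174, -0.001], [-0.174, -0.985, 0.0], [-0.001, 0.0, -1.0]]
wrist_force: [0.7, -0.3, -1.9]
gripper_width: 0.136
```

Request:
arm_command --rows '[{"fingers": 0,"travel": [0.1,0,0.3],"roll": 0},{"fingers": 0,"travel": [0.1,0,0.6],"roll": 0},{"fingers": 0,"travel": [0.1,0,0.9],"roll": 0},{"fingers": 0,"travel": [0.1,0,1.2],"roll": 0},{"fingers": 0,"travel": [0.1,0,1.2],"roll": 0}]'

```text
time_s: 9.6
tcp_pos: [0.4649, -0.1479, 0.0651]
ee_rot: [[0.985, -0.174, -0.001], [-0.174, -0.985, 0.0], [-0.001, 0.0, -1.0]]
wrist_force: [0.2, -0.4, -2.8]
gripper_width: 0.135
```

Request:
arm_command --rows '[{"fingers": 0,"travel": [0,0,0.2],"roll": 0},{"fingers": 0,"travel": [0,0,0.4],"roll": 0},{"fingers": 0,"travel": [0,0,0.4],"roll": 0}]'

```text
time_s: 9.9
tcp_pos: [0.4651, -0.1479, 0.0614]
ee_rot: [[0.985, -0.174, -0.0], [-0.174, -0.985, 0.0], [-0.0, 0.0, -1.0]]
wrist_force: [0.3, 1.0, -1.0]
gripper_width: 0.136
```

Request:
arm_command --rows '[{"fingers": 0,"travel": [0,0,0.1],"roll": 0},{"fingers": 0,"travel": [0,0,0.2],"roll": 0},{"fingers": 0,"travel": [0,0,0.3],"roll": 0},{"fingers": 0,"travel": [0,0,0.3],"roll": 0}]'

```text
time_s: 10.3
tcp_pos: [0.4655, -0.148, 0.0598]
ee_rot: [[0.985, -0.173, 0.0], [-0.173, -0.985, -0.0], [0.0, 0.0, -1.0]]
wrist_force: [-3.3, 1.5, 7.4]
gripper_width: 0.133
```

Request:
arm_command --rows '[{"fingers": 0,"travel": [0,0,-0.1],"roll": 0},{"fingers": 10,"travel": [0,0,-0.1],"roll": 0},{"fingers": 18,"travel": [0,0,-0.1],"roll": 0},{"fingers": 25,"travel": [0,0,-0.1],"roll": 0},{"fingers": 40,"travel": [0,0,-0.1],"roll": 0},{"fingers": 50,"travel": [0,0,-0.1],"roll": 0},{"fingers": 50,"travel": [0,0,-3],"roll": 0},{"fingers": 50,"travel": [0,0,-7],"roll": 0},{"fingers": 60,"travel": [0,0,-11],"roll": 0},{"fingers": 70,"travel": [0,0,-12],"roll": 0}]'

```text
time_s: 11.3
tcp_pos: [0.468, -0.1482, 0.1832]
ee_rot: [[0.985, -0.173, 0.009], [-0.173, -0.985, -0.001], [0.009, -0.001, -1.0]]
wrist_force: [0.7, 0.5, -0.5]
gripper_width: 0.602
```

Request:
arm_command --rows '[{"fingers": 80,"travel": [0.5,-4.4,0],"roll": -1},{"fingers": 90,"travel": [1,-8.8,0],"roll": -2},{"fingers": 100,"travel": [1.5,-13.2,0],"roll": -3},{"fingers": 100,"travel": [2,-17.6,1],"roll": -3.5},{"fingers": 100,"travel": [2.4,-21.6,4],"roll": -3.5},{"fingers": 100,"travel": [2.4,-21.6,7],"roll": -3.5},{"fingers": 100,"travel": [2.4,-21.6,7],"roll": -3.5},{"fingers": 100,"travel": [2.4,-21.6,7],"roll": -3.5}]'

```text
time_s: 12.1
tcp_pos: [0.5262, 0.0603, 0.1083]
ee_rot: [[0.994, -0.113, -0.002], [-0.113, -0.994, -0.001], [-0.001, 0.001, -1.0]]
wrist_force: [0.7, 0.2, 0.2]
gripper_width: 1.002
```

```bash
python3 pic.py p5; python3 - <<'E'
from h import *
# thin disc check
D=np.load('p5top.npz');ex=np.array([.985,-.1746,0]);ey=np.array([.1746,.985,0]);rc=np.array([.4582,-.187,0])
for n in('top','side'):
    W=cloud(n,np.load('p5%s.npz'%n)['d'])-rc;X=W@ex;Y=W@ey;Z=W[...,2]
    m=(abs(X)<.05)&(Y>.015)&(Y<.065)&(Z>.058)&(Z<.12)
    P=np.stack([X[m],Y[m],Z[m]],1)*1000
    if len(P): print(n,len(P),'X',np.percentile(P[:,0],[1,99]).round(1),'Y',np.percentile(P[:,1],[5,50,95]).round(1),'zmax',P[:,2].max().round(1))
    for z in(60,66,72,78,84):
        q=P[(P[:,2]>=z)&(P[:,2]<z+6)]
        if len(q)>3:print(z,q[:,0].min().round(),q[:,0].max().round(),np.median(q[:,1]).round(1))
E
```

```text
top 137 191
side 256 233
[0.52733451 0.06022944 0.11001435] [ 0.5018896  -0.28140685 -0.00071912] 12.2
top 215 X [-37.6  33.9] Y [32.5 38.  43.8] zmax 90.9
60 -38.0 35.0 35.3
66 -36.0 34.0 38.6
72 -34.0 30.0 36.9
78 -28.0 25.0 38.7
84 -20.0 17.0 38.0
side 226 X [-39.3  11.2] Y [35.3 43.8 47.1] zmax 89.6
60 -41.0 13.0 44.7
66 -38.0 11.0 44.3
72 -37.0 11.0 44.0
78 -29.0 9.0 43.7
84 -21.0 11.0 41.4
```

View pics/p5.png

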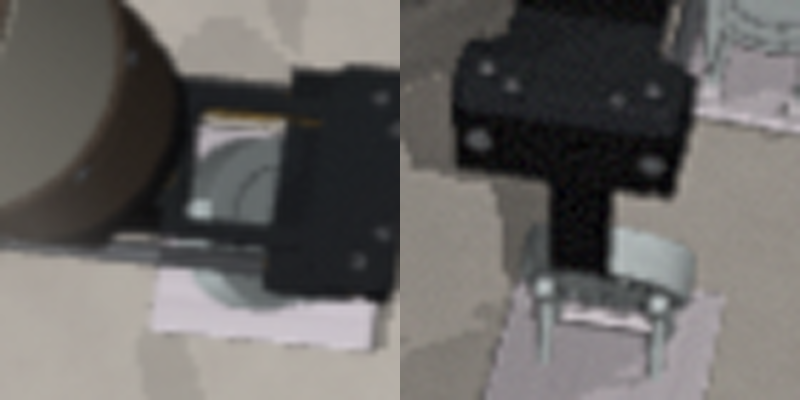

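```bash
python3 - <<'E'
from h import *
for p in([.5225,.105,.099],[.5225,.105,.13],[.5255,.05,.048],[.5245,.062,.075]): 
    q=proj('side',p);print(p,q,(q-[256,233])*400/70+[400,0])
W=cloud('side',np.load('p5side.npz')['d'])
m=(abs(W[...,0]-.525)<.06)&(W[...,1]>.0)&(W[...,1]<.09)&(W[...,2]>.03)&(W[...,2]<.085)
P=W[m];print(P.min(0),P.max(0),np.percentile(P[:,0],[1,99]))
E
```

```text
[0.5225, 0.105, 0.099] [292 279] [605.71428571 262.85714286]
[0.5225, 0.105, 0.13] [292 267] [605.71428571 194.28571429]
[0.5255, 0.05, 0.048] [291 279] [600.         262.85714286]
[0.5245, 0.062, 0.075] [292 274] [605.71428571 234.28571429]
[0.49047985 0.01785899 0.03005386] [0.55648089 0.07654705 0.0805685 ] [0.49085985 0.55521237]
```

Request:
arm_command --rows '[{"fingers": 100,"travel": [0,0,1],"roll": 0},{"fingers": 100,"travel": [0,0,2],"roll": 0},{"fingers": 100,"travel": [0,0,3],"roll": 0},{"fingers": 100,"travel": [0,0,4.2],"roll": 0},{"fingers": 100,"travel": [0,0,4.2],"roll": 0},{"fingers": 100,"travel": [0,0,4.2],"roll": 0},{"fingers": 100,"travel": [0,0,4.2],"roll": 0}]'

```text
time_s: 12.9
tcp_pos: [0.5268, 0.0608, 0.0668]
ee_rot: [[0.994, -0.113, 0.001], [-0.113, -0.994, 0.0], [0.001, -0.0, -1.0]]
wrist_force: [0.3, -0.1, -0.2]
gripper_width: 0.998
```

Request:
arm_command --rows '[{"fingers": 100,"travel": [0,1,0],"roll": 0},{"fingers": 90,"travel": [0,2,0],"roll": 0},{"fingers": 80,"travel": [0,2.9,0],"roll": 0},{"fingers": 70,"travel": [0,2.9,0],"roll": 0},{"fingers": 60,"travel": [0,2.9,0],"roll": 0},{"fingers": 50,"travel": [0,2.9,0],"roll": 0},{"fingers": 40,"travel": [0,2.9,0],"roll": 0},{"fingers": 30,"travel": [0,2.9,0],"roll": 0},{"fingers": 20,"travel": [0,2.9,0],"roll": 0},{"fingers": 10,"travel": [0,2.9,0],"roll": 0}]'

```text
time_s: 13.9
tcp_pos: [0.5232, 0.032, 0.0665]
ee_rot: [[0.994, -0.113, 0.0], [-0.113, -0.994, 0.0], [-0.0, -0.0, -1.0]]
wrist_force: [-0.3, 1.1, 1.5]
gripper_width: 0.265
```

Request:
arm_command --rows '[{"fingers": 0,"travel": [0,0,0],"roll": 0},{"fingers": 0,"travel": [0,0,0],"roll": 0},{"fingers": 0,"travel": [0,0,0],"roll": 0},{"fingers": 0,"travel": [0,0,0],"roll": 0}]'

```text
time_s: 14.3
tcp_pos: [0.5236, 0.0322, 0.0674]
ee_rot: [[0.994, -0.113, 0.001], [-0.113, -0.994, 0.0], [0.001, -0.001, -1.0]]
wrist_force: [-1.3, 2.2, 6.2]
gripper_width: 0.202
```

Request:
arm_command --rows '[{"fingers": 0,"travel": [0,0,-0.5],"roll": 0},{"fingers": 0,"travel": [0,0,-1.5],"roll": 0},{"fingers": 0,"travel": [0,0,-3],"roll": 0},{"fingers": 0,"travel": [0,0,-5],"roll": 0},{"fingers": 0,"travel": [0,0,-7],"roll": 0},{"fingers": 0,"travel": [0,0,-9],"roll": 0},{"fingers": 0,"travel": [0,0,-11],"roll": 0},{"fingers": 0,"travel": [0,0,-12],"roll": 0},{"fingers": 0,"travel": [0,0,-12],"roll": 0}]'

```text
time_s: 15.2
tcp_pos: [0.5237, 0.0318, 0.1879]
ee_rot: [[0.994, -0.113, 0.003], [-0.113, -0.994, 0.001], [0.002, -0.001, -1.0]]
wrist_force: [0.5, -0.0, -2.9]
gripper_width: 0.205
```

```bash
python3 pic.py p6; python3 - <<'E'
from h import *
s=sense();t=s['tcp_pos'];R=s['ee_rot']
W=cloud('side',np.load('p6side.npz')['d']);r=(W-t)@R*1000
P=r[(abs(r[...,0])<50)&(abs(r[...,1])<35)&(r[...,2]>-30)&(r[...,2]<80)]
for z in range(-20,60,6):
    q=P[(P[:,2]>=z)&(P[:,2]<z+6)]
    if len(q)>3: print(z,len(q),'X',np.percentile(q[:,0],[2,98]).round(1),'Y',np.percentile(q[:,1],[5,50,95]).round(1))
E
```

```text
top 142 188
side 260 196
[0.52236124 0.03159827 0.18576168] [-0.48069101 -0.5949264  -2.81553406] 15.3
-14 18 X [-31.    7.4] Y [-18.7 -16.4   5.9]
-8 57 X [-32.6  25.6] Y [-18.7 -13.4   2.7]
-2 80 X [-34.4  30.1] Y [-18.3  -8.5  -3.8]
4 76 X [-32.8  30. ] Y [-18.1  -8.9  -6.5]
10 48 X [-33.2  29.9] Y [-10.8  -8.6  -7. ]
16 68 X [-30.3  27.9] Y [-10.3  -8.5  -5.8]
22 60 X [-27.4  23.3] Y [-10.2  -8.3  -6.4]
28 48 X [-21.3  21.7] Y [-10.5  -8.2  -5.8]
34 25 X [-14.   11.8] Y [-10.8  -7.7  -5.9]
```

View pics/p6.png

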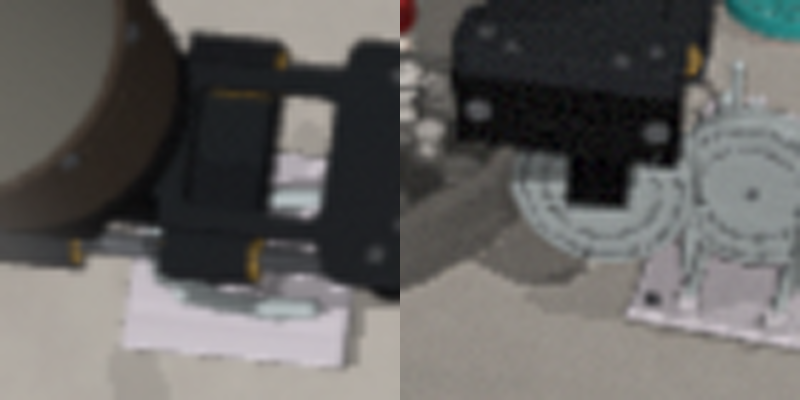

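Request:
arm_command --rows '[{"fingers": 0,"travel": [-0.7,4.4,0],"roll": 1},{"fingers": 0,"travel": [-1.4,8.8,0],"roll": 2},{"fingers": 0,"travel": [-2.1,13.2,0],"roll": 3},{"fingers": 0,"travel": [-2.8,17.6,0],"roll": 3.5},{"fingers": 0,"travel": [-3.5,22,0],"roll": 3.5},{"fingers": 0,"travel": [-4.1,26.5,0],"roll": 3.5},{"fingers": 0,"travel": [-4.1,26.5,2.5],"roll": 3.5},{"fingers": 0,"travel": [-4.1,26.5,6],"roll": 3.5},{"fingers": 0,"travel": [-4.1,26.5,6.5],"roll": 3.5},{"fingers": 0,"travel": [-4.1,26.5,6.5],"roll": 3.5}]'

```text
time_s: 16.3
tcp_pos: [0.4513, -0.2267, 0.1201]
ee_rot: [[0.985, -0.173, -0.005], [-0.173, -0.985, 0.0], [-0.005, 0.0, -1.0]]
wrist_force: [0.7, -0.3, -2.2]
gripper_width: 0.208
```

Request:
arm_command --rows '[{"fingers": 0,"travel": [0,0,0.5],"roll": 0},{"fingers": 0,"travel": [0,0,1],"roll": 0},{"fingers": 0,"travel": [0,0,1],"roll": 0},{"fingers": 0,"travel": [0,0,1],"roll": 0}]'

```text
time_s: 16.7
tcp_pos: [0.4528, -0.2267, 0.1121]
ee_rot: [[0.985, -0.173, 0.001], [-0.173, -0.985, -0.0], [0.001, 0.0, -1.0]]
wrist_force: [1.3, 1.0, -2.0]
gripper_width: 0.199
```

Request:
arm_command --rows '[{"fingers": 0,"travel": [0,0,1],"roll": 0},{"fingers": 0,"travel": [0,0,1.8],"roll": 0},{"fingers": 0,"travel": [0,0,2.3],"roll": 0},{"fingers": 0,"travel": [0,0,2.6],"roll": 0},{"fingers": 0,"travel": [0,0,2.9],"roll": 0},{"fingers": 0,"travel": [0,0,3.2],"roll": 0},{"fingers": 0,"travel": [0,0,3.2],"roll": 0}]'

```text
time_s: 17.4
tcp_pos: [0.4522, -0.2268, 0.0792]
ee_rot: [[0.985, -0.174, -0.001], [-0.174, -0.985, 0.0], [-0.001, -0.0, -1.0]]
wrist_force: [-0.1, -0.0, -1.3]
gripper_width: 0.203
```

Request:
arm_command --rows '[{"fingers": 0,"travel": [0,0,0.4],"roll": 0},{"fingers": 0,"travel": [0,0,0.8],"roll": 0},{"fingers": 0,"travel": [0,0,1.2],"roll": 0},{"fingers": 0,"travel": [0,0,1.6],"roll": 0},{"fingers": 0,"travel": [0,0,2],"roll": 0},{"fingers": 0,"travel": [0,0,2.3],"roll": 0},{"fingers": 0,"travel": [0,0,2.3],"roll": 0}]'

```text
time_s: 18.1
tcp_pos: [0.4521, -0.2268, 0.056]
ee_rot: [[0.985, -0.174, -0.001], [-0.174, -0.985, 0.0], [-0.001, -0.0, -1.0]]
wrist_force: [-0.5, 0.0, -1.8]
gripper_width: 0.204
```

Request:
arm_command --rows '[{"fingers": 0,"travel": [0,0,0.2],"roll": 0},{"fingers": 0,"travel": [0,0,0.4],"roll": 0},{"fingers": 0,"travel": [0,0,0.5],"roll": 0},{"fingers": 0,"travel": [0,0,0.5],"roll": 0}]'

```text
time_s: 18.5
tcp_pos: [0.4527, -0.2269, 0.0528]
ee_rot: [[0.985, -0.173, 0.001], [-0.173, -0.985, -0.0], [0.001, 0.0, -1.0]]
wrist_force: [-2.2, 1.7, 5.6]
gripper_width: 0.206
```

Contact with the rails. Release and rise.

Request:
arm_command --rows '[{"fingers": 0,"travel": [0,0,-0.1],"roll": 0},{"fingers": 15,"travel": [0,0,-0.1],"roll": 0},{"fingers": 24,"travel": [0,0,-0.1],"roll": 0},{"fingers": 32,"travel": [0,0,-0.1],"roll": 0},{"fingers": 45,"travel": [0,0,-0.1],"roll": 0},{"fingers": 50,"travel": [0,0,-0.1],"roll": 0},{"fingers": 50,"travel": [0,0,-3],"roll": 0},{"fingers": 50,"travel": [0,0,-7],"roll": 0},{"fingers": 50,"travel": [0,0,-11],"roll": 0},{"fingers": 50,"travel": [0,0,-15],"roll": 0}]'

```text
time_s: 19.5
tcp_pos: [0.4521, -0.2268, 0.2031]
ee_rot: [[0.985, -0.174, -0.0], [-0.174, -0.985, 0.0], [-0.0, 0.0, -1.0]]
wrist_force: [0.6, 0.3, -0.4]
gripper_width: 0.498
```

Request:
arm_command --rows '[{"fingers": 50,"travel": [0,-4,0],"roll": 0},{"fingers": 50,"travel": [0,-8,0],"roll": 0},{"fingers": 50,"travel": [0,-12,0],"roll": 0},{"fingers": 50,"travel": [0,-16,0],"roll": 0},{"fingers": 50,"travel": [0,-20,0],"roll": 0},{"fingers": 50,"travel": [0,-24,0],"roll": 0},{"fingers": 50,"travel": [0,-28,0],"roll": 0},{"fingers": 50,"travel": [0,-32,0],"roll": 0},{"fingers": 50,"travel": [0,-32,0],"roll": 0},{"fingers": 50,"travel": [0,-32,0],"roll": 0}]'

```text
time_s: 20.5
tcp_pos: [0.5078, 0.0891, 0.2012]
ee_rot: [[0.985, -0.172, -0.001], [-0.172, -0.985, -0.0], [-0.001, 0.0, -1.0]]
wrist_force: [0.4, 0.4, 0.1]
gripper_width: 0.496
```

```bash
python3 - <<'E'
from h import *
ex=np.array([.985,-.1746,0]);ey=np.array([.1746,.985,0]);rc=np.array([.4582,-.187,0])
o=[]
for n in('top','side'):
    im,d=snap(n,'end'+n)
    W=cloud(n,d)-rc;X=W@ex;Y=W@ey;Z=W[...,2]
    for nm,y in(('thin',.04),('thick',-.04)):
        m=(abs(X)<.05)&(abs(Y-y)<.022)&(Z>.057)&(Z<.12)
        P=np.stack([X[m],Y[m],Z[m]],1)*1000
        print(n,nm,len(P),'X',np.percentile(P[:,0],[1,99]).round(1),'Y',np.percentile(P[:,1],[5,50,95]).round(1),'zmax',P[:,2].max().round(1))
        for z in(58,66,74,82):
            q=P[(P[:,2]>=z)&(P[:,2]<z+8)]
            if len(q)>3:print('   ',z,q[:,0].min().round(),q[:,0].max().round(),np.median(q[:,1]).round(1))
    p=proj(n,[.458,-.187,.05]);h=42
    o.append(cv2.resize(im[p[1]-h:p[1]+h,p[0]-h:p[0]+h,::-1],(400,400),interpolation=cv2.INTER_CUBIC))
    for l in('dropper_bottle','screw_jar','glue_stick2'):
        r=search_frame(n,l); 
        if r:print(l,r[0]['position'].round(3) if hasattr(r[0]['position'],'round') else r[0]['position'])
cv2.imwrite('pics/end.png',np.hstack(o));print(sense()['tcp_pos'],sense()['time_s'])
E
```

```text
top thin 217 X [-38.   33.5] Y [32.5 38.  43.7] zmax 90.4
    58 -39.0 35.0 34.8
    66 -36.0 33.0 37.7
    74 -32.0 29.0 38.2
    82 -24.0 23.0 38.1
top thick 244 X [-30.5  26.7] Y [-49.1 -40.9 -32.6] zmax 81.0
    58 -31.0 27.0 -41.3
    66 -26.0 23.0 -40.9
    74 -16.0 13.0 -41.2
dropper_bottle [0.6935, 0.0209, 0.0392]
screw_jar [0.6439, -0.2792, 0.0488]
glue_stick2 [0.4121, 0.0657, 0.0761]
side thin 196 X [-40.9   5.3] Y [35.  44.  47.8] zmax 92.4
    58 -41.0 12.0 44.4
    66 -39.0 3.0 44.6
    74 -35.0 2.0 43.9
    82 -25.0 1.0 41.9
side thick 148 X [-33.5  13.1] Y [-46.  -33.4 -28.7] zmax 78.0
    58 -35.0 15.0 -32.8
    66 -29.0 13.0 -33.5
    74 -18.0 9.0 -38.4
dropper_bottle [0.6942, 0.0333, 0.0364]
screw_jar [0.6519, -0.2667, 0.0513]
glue_stick2 [0.4174, 0.0834, 0.0497]
[0.50798466 0.08758436 0.20173278] 20.9
```

View pics/end.png

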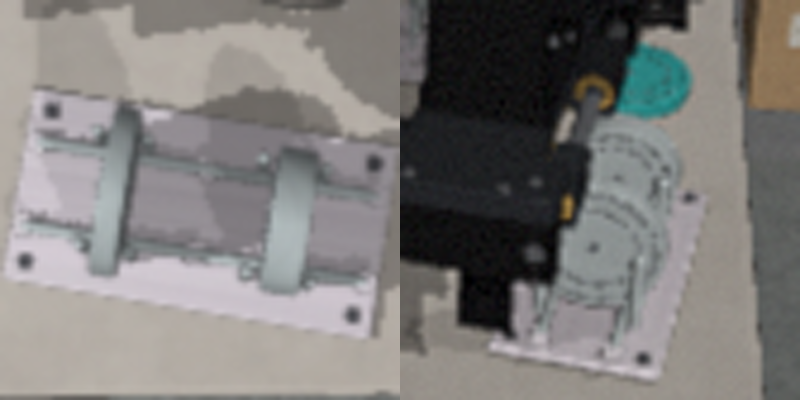

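```bash
python3 -c "
from station import *
print(finish_job())"
```

```text
the job is handed in; nothing more can be done
None
```

Both discs are standing upright on edge in the rack, the thin one in the narrow slot and the thick one in the wide slot. I handed the job in at about 21 s of the 58 s allowed; no verdict was reported. For each disc I pushed its top upright with the left finger, gripped it by its faces, lowered it until the force showed contact with the rails, and let go.

Last checks, measured in the rack frame:

| Check | Thin disc | Thick disc |
|---|---|---|
| Middle across the slot (rack y), limit ±6 mm | about 2 mm off | about 1 mm off |
| Middle along the slot (rack x), limit ±8 mm | about 2 mm off | about 2 mm off |
| Height of top, expected | 88 mm | 76 mm |
| Height of top, top camera | 90 mm | 81 mm |
| Height of top, side camera | 92 mm | 78 mm |

- **Height:** the top-edge readings are noisy and all a little high, and the top camera's reading for the thick disc is 5 mm over. The thick disc's outline puts its middle at 41–43 mm, against 43 mm when seated, so I took it as seated.
- **Bystanders:** the bottle, jar and glue stick were found within about 3 mm of where they were at the start.
- **Robot:** the last wrist force reading was near zero. The gripper was clear of everything, with the tool centre point (TCP) 0.20 m above the table.

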